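# Level the flywheel balancing stand

## Task

Lay the blue spirit level lengthwise on the two steel ways of the balancing stand, about the middle, and let go of it; then turn the black knurled knob of the levelling foot until the bubble rests between the two lines of the vial. Take your hand off the knob, press the level firmly down onto the ways near its middle (a good 10 N), and finish while still pressing it, with the bubble still between the lines. Do not shove the flywheel, piston, gear or grease tin about.

Things in the scene. Friction and masses are not known exactly. Their poses are not given: they have to be found in the camera images.
- stand: Balancing stand, standing fixed on the bench: two plain feet at one end, the levelling foot at the other, under a green casting 270 mm long, 100 mm wide. Origin on the bench (z = 0) under the middle of the ways; y runs along the ways towards the levelling foot, x across them. Only the casting tips lengthwise, by a few thousandths of a radian, as the foot is turned.
- ways_mid (a point): Midway between the two ways at the height of their tops (92 mm above the bench) and at mid length; axes as the stand's. The ways: two parallel ground steel bars along y, 240 mm long, 8 mm wide, 36 mm clear between them, 52 mm over the outsides. Brass stop pins 6 mm high stand at their ends, 114 mm from this point.
- foot_knob (a point): Centre (mid height, on the upright axis) of the levelling foot's black knurled knob, 58 mm above the bench, 180 mm from ways_mid along the stand's +y. 40 mm in diameter, 24 mm high (46 to 70 mm above the bench), free all round; the boss of the casting under it (26 mm wide) ends 40 mm above the bench; the near end of the ways (92 mm high) is 40 mm from its rim.
- foot_screw: The same knob with its screw; origin on its axis, 46 mm above the bench. Right-hand, 3 mm pitch, 300 mm from the plain feet: clockwise from above raises this end of the ways. It stays where it is left; light friction (0.06 N m); several turns. At the start this end is too low. With the level on the ways the bubble moves 5 mm towards this end per radian turned clockwise (31 mm a turn).
- level: Spirit level, 0.6 kg, loose, base down on the bench. Origin at the centre of its underside, long axis y, z up. Steel base 160 mm (y) by 58 mm (x), 10 mm thick; blue body 130 mm long, 28 mm wide, from 10 to 36 mm above the underside: grip it across the 28 mm. In its top the yellow-green vial, pale bubble 18 mm long, two black lines 23 mm apart. Either end may face the knob.
- bubble (a joint): Bubble's place along the level's y axis, in m from the vial's middle: positive towards the level's +y, 0 centred, +-0.019 at the ends. It runs to the higher end, 5 mm for 0.0016 rad of tilt, and takes about a second to settle. It is between the lines within +-0.0025.
- flywheel: Steel fan flywheel lying flat, 116 mm in diameter, 34 mm high, with a 16 mm mandrel standing in it up to 90 mm; 0.9 kg, loose. Origin at its underside's centre. Leave alone.
- piston: Aluminium piston standing upright, 55 mm in diameter, 56 mm high, loose. Origin at its underside's centre. Leave alone.
- grease_tin: Red tin with a brass lid, 75 mm in diameter, 65 mm high, loose. Origin at its underside's centre. Leave alone.
- gear: Dark steel gear lying flat, 77 mm in diameter, 20 mm high at the hub, loose. Origin at its underside's centre. Leave alone.
There are look-alikes about, which are no part of the job. What is shaped like the level but orange or turquoise is not meant.

How it is judged:
By the outcome, as a careful person would: the job done as asked, in the order asked, and still so for the second after the job is handed in, while the arm keeps its last pose, push and grip.
It also fails if it takes over 61 s, if anything falls off the work surface, if the arm or the gripper's body presses on something with over 40 N, if the wrist force passes 120 N, or if a joint passes its speed limit or range.

## Robot

A 6-joint arm with a two-finger parallel gripper is mounted at the origin on the work surface. World frame = base frame: x ahead of the robot, y to its left, z up, the work surface at z = 0. Lengths are in m, angles in degrees, forces in N, time in s.
With the tool pointing down it reaches from about 0.4 to 0.825 m from the base axis. Payload 7 kg.
Tool frame: the origin (TCP) lies on the mounting face of the last link; the fingertips stand 178 mm ahead of it and the grasp point (between the pads) lies 159 mm ahead of it; z points along the fingers, y is the direction in which the jaws open and shut (so a half turn about z gives the same grasp; the last joint's range is limited). The gripper opens to 88 mm and grips with 3 to 60 N. Pads are 19 mm wide; open, the fingers measure 130 mm over their backs; the gripper's body (78 mm by 193 mm) begins 47 mm behind the grasp point.
Start: joints at [92.882, 20.546, 0.682, 0, -70.136, -16.507], TCP at [0.159, 0.656, 0.405] pointing down, gripper open.
Joint ranges: [-176.03, 176.03], [-82.01, 121.73], [-58.28, 71.71], [-173.87, 95.51], [-174.79, -0.11], [-173.66, 173.66]. Speed limits (degrees/s): [136.94, 136.94, 172.46, 180, 180, 180].

## Interface

Orientations are given as [roll, pitch, yaw] about the fixed x, y, z axes, in that order (R = Rz(yaw) Ry(pitch) Rx(roll)).
In Python, from plant import r gives the robot as it stands. The module is installed in compiled form; this text tells all that it offers.
- The arm moves only by the tool carry_out, never from a script. Its argument "plan" is a list of rows, each a list of 3 entries, a list of its own where there are three numbers: the shift along the tool's x, y, z in m, then the turn, a rotation vector about the tool's x, y, z in degrees, then the closure in counts, from 0 (fully open) to 255 (shut). In form: [[[x, y, z], [ax, ay, az], hand], ...]. A call has 1 to 12 rows; each row shifts and turns the commanded pose from where the row before left it, along the tool's axes as they then stand; what a row does not reach is not made up. A row lasts 1/12 s, in which the tool goes at most 41.7 mm and 7.16 degrees, less where a joint would pass 70% of its speed; a pose out of reach is approached as far as the arm can. A call is refused whole if a number of a shift passes 0.0417 or a number of a turn 7.16, either way. A call with a gripper value outside its range is refused whole. The fingers move at their own pace and stop on an object; "grip_force" is the grip in N (left out, the last holds). Time passes only in rows, so rows that do not move let the fingers close. It gives the time, the measured TCP pose, the force and the opening at its end, in the units of the state.
- r.get_state(): the state, without advancing time (a new reading comes with each control period).
- r.capture(name): name is "scene" or "top" or "wrist"; returns the picture (480x640x3 uint8, red, green, blue); there is no depth.
- r.get_calibration(name): a dict with "K" (3x3 intrinsics, pixels), "D" ([k1, k2, p1, p2, k3] as OpenCV has them; the pictures are not rectified), "rvec" (rotation vector, rad) and "tvec" (3), from world to camera coordinates, as OpenCV has them. Camera axes: x right, y down, z forward; pixel columns grow to the right and rows downward; lengths in m; the calibration is good to about 2 mm. A picture is of the moment at which its call begins: read the wrist's pose just before it. get_calibration takes no time and is no camera call; for the wrist camera it gives the pose at the moment of the call.
- r.close_job(): hands the job in, once; it reports no verdict.
The state is a dict: "time_s": time; "joints": joint angles; "qd": joint speeds; "joint_torque": joint torques, N m; "tcp_pos": TCP position; "eef_rot": TCP orientation; "contact_force": force on the tool from outside, world axes, zero at the start; "moment": the same for the moment, N m; "gripper_width": finger opening in m.
Only numpy, scipy, OpenCV 4.12 (cv2) and the standard library are available. Lean on these libraries where they do the work, as an engineer would, in place of code of your own. Each camera call takes 0.05 s, during which the arm holds its last target. There are 200 camera calls.

## Working session

There is one attempt and no reset: what is moved stays moved. The work goes in short steps, Python scripts to look and compute and a tool call to move; the robot and the scene stay as the last step left them, time stands still between calls to the robot, and variables do not carry over. Pictures are saved under pics/ and viewed, about 8 in all and at most 12, crops included, and the job is handed in when it is done.

Besides the shell and the picture viewer there is one more tool, called after "Emit:" by a JSON object that holds its "name" and its "arguments". carry_out: Moves the arm, as the interface text tells. Its arguments: {"type":"object","properties":{"plan":{"type":"array","items":{"type":"array"}},"grip_force":{"type":"number"}},"required":["plan"]}

```bash
mkdir -p pics
cat > h.py <<'E'
import numpy as np, cv2
from plant import r
def snap(n,f):
    c=r.get_calibration(n); im=r.capture(n); cv2.imwrite(f'pics/{f}.png',im[:,:,::-1]); np.savez(f'pics/{f}.npz',**{k:np.array(v,float) for k,v in c.items()}); return im,c
def load(f):
    return cv2.imread(f'pics/{f}.png')[:,:,::-1],dict(np.load(f'pics/{f}.npz'))
def ray(c,uv,z):
    uv=np.array(uv,float).reshape(-1,1,2)
    p=cv2.undistortPoints(uv,np.array(c['K'],float),np.array(c['D'],float)).reshape(-1,2)
    R=cv2.Rodrigues(np.array(c['rvec'],float))[0]; t=np.array(c['tvec'],float).ravel()
    o=-R.T@t; d=np.c_[p,np.ones(len(p))]@R
    return o+d*((z-o[2])/d[:,2])[:,None]
def proj(c,P):
    return cv2.projectPoints(np.array(P,float).reshape(-1,1,3),np.array(c['rvec'],float),np.array(c['tvec'],float),np.array(c['K'],float),np.array(c['D'],float))[0].reshape(-1,2)
E
python3 - <<'E'
from h import *
for n in ('top','scene'): 
    im,c=snap(n,n+'0'); R=cv2.Rodrigues(np.array(c['rvec'],float))[0]; print(n,-R.T@np.array(c['tvec'],float).ravel())
print(r.get_state())
E
```

```text
top [ 0.40624587 -0.02777653  1.03795733]
scene [ 0.86204028 -0.51932969  0.9043724 ]
{'time_s': 0.1, 'joints': array([ 9.28823580e+01,  2.05844730e+01,  6.39552081e-01, -1.72725942e-02,
       -7.01363934e+01, -1.65054714e+01]), 'qd': array([ 0.00523485, -0.03132657,  0.18460972,  0.0703068 , -0.01247566,
       -0.01991226]), 'joint_torque': array([-9.26468019e-04, -5.84162450e+01,  2.93751365e+01,  7.01555058e+00,
        1.02144544e-02, -5.18152433e-05]), 'tcp_pos': array([0.15896578, 0.65582892, 0.40385394]), 'eef_rot': array([ 1.79917423e+02, -7.53466711e-03, -1.36289884e+01]), 'contact_force': array([-0.24455099,  0.28307169, -0.10086126]), 'moment': array([ 0.00317093, -0.07546192,  0.00521604]), 'gripper_width': 0.08752671001072618}
```

View pics/top0.png

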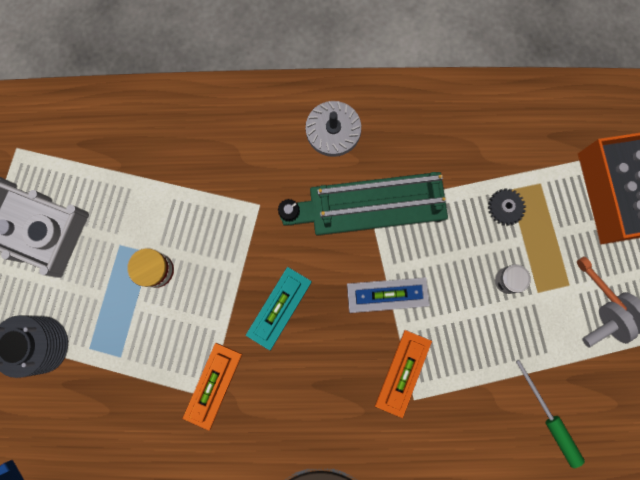

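View pics/scene0.png

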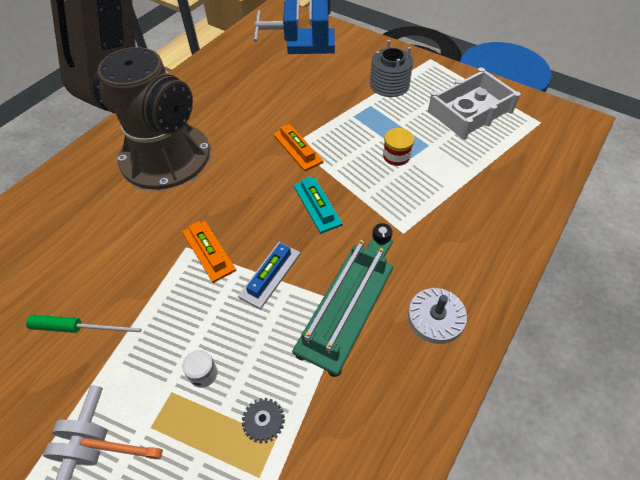

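The top view shows the blue level at (388,294). The look-alikes are orange at (212,387) and (403,373) and turquoise at (278,308). Only the one at (388,294) has a blue body on a steel base, so that's the one meant. The stand's ways run from about (320,203) to (443,190), with the knob at (288,209). The scene view agrees: level at (270,272), knob at (382,233).

Run:
```python
from h import *
im,c=load('top0')
cr=cv2.resize(im[165:325,260:460],None,fx=4,fy=3.75,interpolation=cv2.INTER_CUBIC)
cr=cv2.resize(im[170:320,260:460],None,fx=4,fy=4,interpolation=cv2.INTER_CUBIC)
cv2.imwrite('pics/crop1.png',cr[:,:,::-1])
for f,box in (('top0',(330,250,450,330)),('scene0',(225,225,310,310))):
    im,c=load(f); hsv=cv2.cvtColor(im.copy(),cv2.COLOR_RGB2HSV)
    m=cv2.inRange(hsv,(105,120,50),(125,255,255)); k=np.zeros_like(m); x0,y0,x1,y1=box; k[y0:y1,x0:x1]=m[y0:y1,x0:x1]
    k=cv2.morphologyEx(k,cv2.MORPH_CLOSE,np.ones((9,9)))
    cn=max(cv2.findContours(k,0,2)[0],key=cv2.contourArea); rr=cv2.minAreaRect(cn); b=cv2.boxPoints(rr)
    print(f,rr); P=ray(c,b,.036 if f=='top0' else .03); print(P.round(4), P.mean(0).round(4))
im,c=load('top0')
# knob dark
hsv=cv2.cvtColor(im.copy(),cv2.COLOR_RGB2HSV)
m=cv2.inRange(hsv,(0,0,0),(180,255,60)); k=np.zeros_like(m); k[190:230,270:308]=m[190:230,270:308]
cn=max(cv2.findContours(k,0,2)[0],key=cv2.contourArea); print(cv2.minEnclosingCircle(cn)); print('knob',ray(c,cv2.minEnclosingCircle(cn)[0],.065))
```

```text
top0 ((388.810791015625, 294.1351318359375), (13.556689262390137, 66.18853759765625), 85.42607879638672)
[[ 0.4634 -0.0742  0.036 ]
 [ 0.4718 -0.2031  0.036 ]
 [ 0.4455 -0.2041  0.036 ]
 [ 0.4373 -0.0758  0.036 ]] [ 0.4545 -0.1393  0.036 ]
scene0 ((268.3399963378906, 269.8800048828125), (15.600000381469727, 60.20000076293945), 36.869895935058594)
[[ 0.4447 -0.2086  0.03  ]
 [ 0.4348 -0.0696  0.03  ]
 [ 0.4726 -0.0748  0.03  ]
 [ 0.48   -0.2116  0.03  ]] [ 0.458  -0.1411  0.03  ]
((288.5833435058594, 210.2083282470703), 11.319717407226562)
knob [[0.61757979 0.05300681 0.065     ]]
```

View pics/crop1.png

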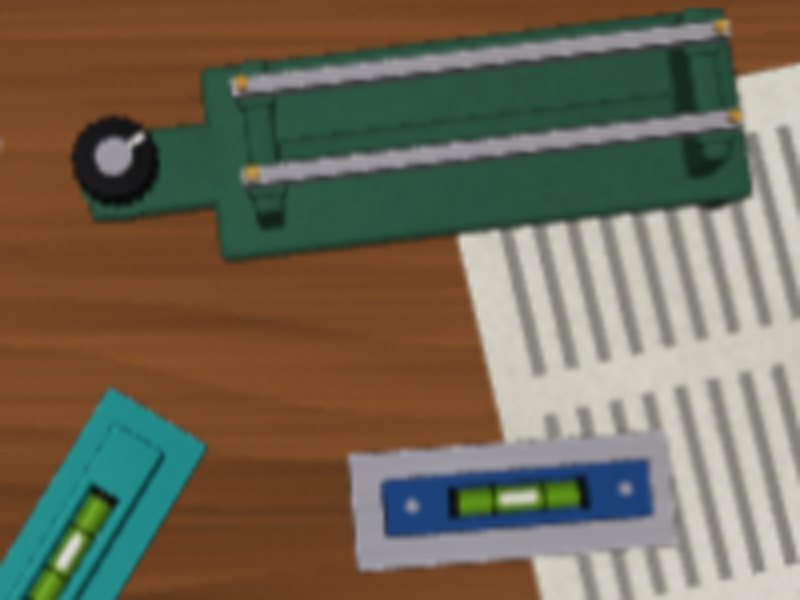

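The crop confirms it: blue body on a steel base at crop (517,497), with the vial in its top. The brass pins are at crop (240,83), (251,173), (722,27) and (734,117), and the knob is at (115,160).

Run:
```python
from h import *
im,c=load('top0'); hsv=cv2.cvtColor(im.copy(),cv2.COLOR_RGB2HSV)
pts=[]
for u,v in ((320,190.75),(322.75,213.25),(440.5,176.75),(443.5,199.25)):
    x0,y0=int(u)-5,int(v)-5; s=hsv[y0:y0+12,x0:x0+12]; m=cv2.inRange(s,(12,110,120),(30,255,255))
    M=cv2.moments(m,True); p=(x0+M['m10']/M['m00'],y0+M['m01']/M['m00']) if M['m00'] else (u,v); print(M['m00'],p,(u,v)); pts.append(p)
P=ray(c,pts,.096); print(P.round(4)); mid=P.mean(0); d=(P[0]+P[1]-P[2]-P[3])/2; print('mid',mid,'len',np.linalg.norm(d),'yaw',np.degrees(np.arctan2(-d[0],d[1])))
u=d/np.linalg.norm(d); print('knob pred',mid+.18*u)
```

```text
9.0 (320.0, 190.0) (320, 190.75)
7.0 (322.57142857142856, 212.71428571428572) (322.75, 213.25)
31.0 (443.19354838709677, 177.0) (440.5, 176.75)
5.0 (443.2, 198.6) (443.5, 199.25)
[[ 0.6489 -0.0089  0.096 ]
 [ 0.6051 -0.0133  0.096 ]
 [ 0.6711 -0.243   0.096 ]
 [ 0.629  -0.2408  0.096 ]]
mid [ 0.63852829 -0.12650425  0.096     ] len 0.23190691599160923 yaw 5.7050644428209285
knob pred [0.6206349  0.05260417 0.096     ]
```

Emit:
{"name": "carry_out", "arguments": {"plan": [[[0,0,0],[0,0,7.16],0],[[0,0,0],[0,0,7.16],0],[[0,0,0],[0,0,7.16],0],[[0,0,0],[0,0,7.16],0],[[0,0,0],[0,0,7.16],0],[[0,0,0],[0,0,7.16],0],[[0,0,0],[0,0,7.16],0],[[0,0,0],[0,0,7.16],0],[[0,0,0],[0,0,7.16],0],[[0,0,0],[0,0,7.16],0],[[0,0,0],[0,0,1.1],0]]}}

```text
time_s: 1.02
tcp_pos: [0.159, 0.6559, 0.4041]
eef_rot: [180.0, -0.1, -86.7]
contact_force: [-0.4, 0.3, 0.4]
gripper_width: 0.0875
```

Emit:
{"name": "carry_out", "arguments": {"plan": [[[0.0265,-0.023,0],[0,0,0],0],[[0.0265,-0.023,0],[0,0,0],0],[[0.0265,-0.023,0],[0,0,0],0],[[0.0265,-0.023,0],[0,0,0],0],[[0.0265,-0.023,0],[0,0,0],0],[[0.0265,-0.023,0],[0,0,0],0],[[0.0265,-0.023,0],[0,0,0],0],[[0.0265,-0.023,0],[0,0,0],0],[[0.0265,-0.023,0],[0,0,0],0],[[0.0265,-0.023,0],[0,0,0],0],[[0.0265,-0.023,0],[0,0,0],0],[[0.0265,-0.023,0],[0,0,0],0]]}}

```text
time_s: 2.02
tcp_pos: [0.4557, 0.3548, 0.4047]
eef_rot: [180.0, 0.0, -86.1]
contact_force: [1.0, 1.2, -0.4]
gripper_width: 0.0873
```

Emit:
{"name": "carry_out", "arguments": {"plan": [[[0.038,0.0025,0.004],[0,0,0],0],[[0.038,0.0025,0.004],[0,0,0],0],[[0.038,0.0025,0.004],[0,0,0],0],[[0.038,0.0025,0.004],[0,0,0],0],[[0.038,0.0025,0.004],[0,0,0],0],[[0.038,0.0025,0.004],[0,0,0],0],[[0.038,0.0025,0.004],[0,0,0],0],[[0.038,0.0025,0.004],[0,0,0],0],[[0.038,0.0025,0.004],[0,0,0],0],[[0.038,0.0025,0.004],[0,0,0],0],[[0.038,0.0025,0.004],[0,0,0],0],[[0,0,0],[0,0,0],0]]}}

```text
time_s: 3.02
tcp_pos: [0.453, -0.0673, 0.3597]
eef_rot: [179.9, -0.0, -86.4]
contact_force: [0.0, -0.7, -0.2]
gripper_width: 0.0877
```

Run:
```python
from h import *
im,c=snap('wrist','w1'); R=cv2.Rodrigues(np.array(c['rvec'],float))[0]; print(-R.T@np.array(c['tvec'],float).ravel(), R[2]); s=r.get_state(); print(s['tcp_pos'],s['eef_rot'],s['joints'],s['time_s'])
print(proj(c,[[.4545,-.1393,.036],[.6385,-.1255,.092]]))
```

```text
[ 0.45647278 -0.13857276  0.33923277] [-0.01885788  0.26271669 -0.96468872]
[ 0.4534319  -0.06553448  0.3601087 ] [ 1.79924236e+02 -1.24480859e-02 -8.64318665e+01] [ 1.65228143e+01  1.87770826e+00 -2.93011833e+01 -5.66836789e-03
 -5.88977347e+01 -1.29517577e+01] 3.0667
[[313.68692421 139.44469876]
 [ 42.72942512 146.62768967]]
```

View pics/w1.png

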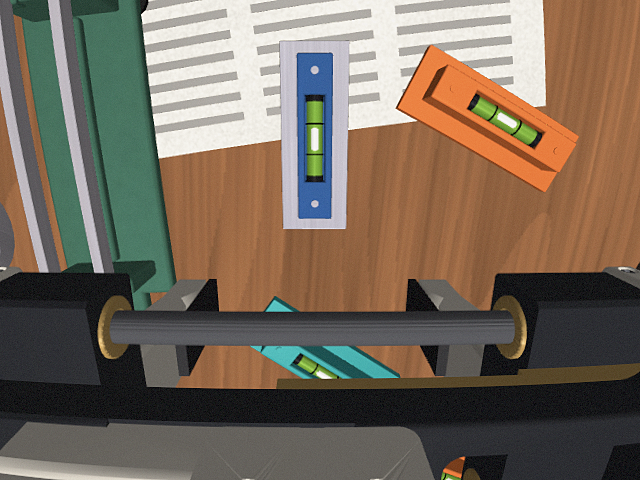

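The wrist view shows the blue level's body centred at about (315,137), next to the orange look-alike at (490,118). It sits where the top view put it; now a refined measurement.

```bash
cat >> h.py <<'E'
def blue(im,c,z,box=None):
    hsv=cv2.cvtColor(im.copy(),cv2.COLOR_RGB2HSV); m=cv2.inRange(hsv,(105,120,50),(125,255,255))
    if box: k=np.zeros_like(m); x0,y0,x1,y1=box; k[y0:y1,x0:x1]=m[y0:y1,x0:x1]; m=k
    m=cv2.morphologyEx(m,cv2.MORPH_CLOSE,np.ones((15,15))); cn=max(cv2.findContours(m,0,2)[0],key=cv2.contourArea)
    P=ray(c,cn.reshape(-1,2),z)[:,:2]; rr=cv2.minAreaRect((P*1000).astype(np.float32)); return rr
E
python3 - <<'E'
from h import *
im,c=load('w1'); print(blue(im,c,.036,(200,20,390,260)))
print(cv2.norm(1))if 0 else None
# ways: edges near column
W=ray(c,[[49,0],[75,0],[110,272],[55,272]],.092); print(W)
E
```

```text
((453.9447021484375, -139.70147705078125), (27.17538070678711, 128.36846923828125), 3.7071704864501953)
[[ 0.62823793 -0.21828709  0.092     ]
 [ 0.61028102 -0.21795883  0.092     ]
 [ 0.59662097 -0.0381205   0.092     ]
 [ 0.63971472 -0.0349288   0.092     ]]
```

Emit:
{"name": "carry_out", "arguments": {"plan": [[[0.037,0.002,0],[0,0,0],0],[[0.037,0.002,0.02],[0,0,-0.1],0],[[0,0,0.035],[0,0,0],0],[[0,0,0.035],[0,0,0],0],[[0,0,0.035],[0,0,0],0],[[0,0,0.035],[0,0,0],0],[[0,0,0.008],[0,0,0],0],[[0,0,0],[0,0,0],0]]}}

```text
time_s: 3.73
tcp_pos: [0.4542, -0.1358, 0.1909]
eef_rot: [179.7, -0.0, -86.1]
contact_force: [0.5, 0.3, 0.2]
gripper_width: 0.0875
```

Emit:
{"name": "carry_out", "arguments": {"plan": [[[0,0,0],[0,0,0],200],[[0,0,0],[0,0,0],200],[[0,0,0],[0,0,0],200],[[0,0,0],[0,0,0],200],[[0,0,0],[0,0,0],200],[[0,0,0],[0,0,0],200],[[0,0,0],[0,0,0],200],[[0,0,0],[0,0,0],200]], "grip_force": 35}}

```text
time_s: 4.4
tcp_pos: [0.4549, -0.1363, 0.1931]
eef_rot: [-180.0, 0.0, -86.2]
contact_force: [-0.5, 0.1, 0.2]
gripper_width: 0.04
```

Emit:
{"name": "carry_out", "arguments": {"plan": [[[0,0,0],[0,0,0],255],[[0,0,0],[0,0,0],255],[[0,0,0],[0,0,0],255],[[0,0,0],[0,0,0],255]]}}

```text
time_s: 4.73
tcp_pos: [0.4549, -0.1363, 0.1929]
eef_rot: [180.0, -0.0, -86.2]
contact_force: [-1.3, 0.0, 2.2]
gripper_width: 0.0279
```

Emit:
{"name": "carry_out", "arguments": {"plan": [[[0,0,-0.02],[0,0,0],255],[[0,0,-0.03],[0,0,0],255],[[0,0,-0.035],[0,0,0],255],[[0,0,-0.035],[0,0,0],255],[[0,-0.015,-0.02],[0,0,0],255],[[0,-0.03,0],[0,0,0],255],[[0,-0.035,0],[0,0,0],255],[[0,-0.035,0],[0,0,-0.9],255],[[0,-0.035,0],[0,0,-0.9],255],[[0,-0.024,0],[0,0,0],255],[[0,-0.01,0],[0,0,0],255],[[0,0,0],[0,0,0],255]]}}

```text
time_s: 5.73
tcp_pos: [0.64, -0.1221, 0.3302]
eef_rot: [179.8, 0.0, -84.4]
contact_force: [0.3, -0.6, -7.7]
gripper_width: 0.0277
```

Run:
```python
from h import *
im,c=snap('wrist','w2'); s=r.get_state(); print(s['tcp_pos'],s['eef_rot'],s['time_s'],s['contact_force'],s['gripper_width'])
```

```text
[ 0.63845576 -0.12229337  0.330419  ] [ 1.79775566e+02  4.61923094e-02 -8.44488110e+01] 5.7833 [-1.05489501 -0.04846455 -6.83960995] 0.02781068041851761
```

View pics/w2.png

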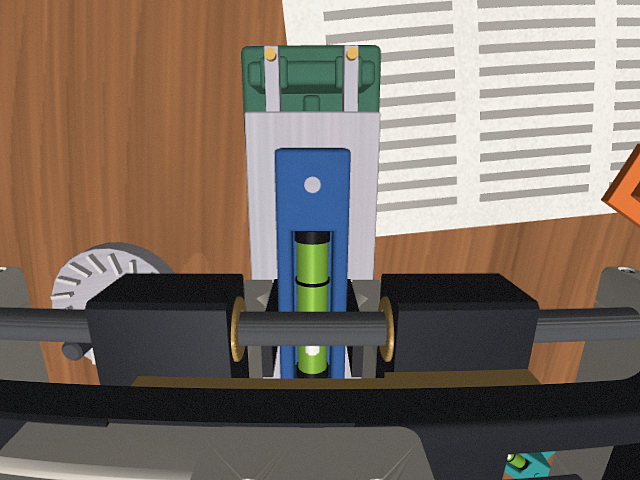

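The wrist view shows the held level above the ways. The far pins are at (270,54) and (352,54), and the level's front base edge runs from (245,112) to (381,112), nearly centred.

Run:
```python
from h import *
im,c=load('w2'); hsv=cv2.cvtColor(im.copy(),cv2.COLOR_RGB2HSV)
pp=[]
for u,v in((270,54),(352,54)):
    s=hsv[v-10:v+10,u-10:u+10]; M=cv2.moments(cv2.inRange(s,(12,110,120),(32,255,255)),True); pp.append((u-10+M['m10']/M['m00'],v-10+M['m01']/M['m00']))
P=ray(c,pp,.096); print(pp,P.round(4)); far=P.mean(0)[:2]
# ways bars edges at rows 75,100
g=cv2.cvtColor(im.copy(),cv2.COLOR_RGB2HSV)[:,:,1].astype(int)
W=[]
for v in (72,85,98,108):
    cols=[u for u in range(255,370) if g[v,u]<45]; sp=np.split(cols,np.where(np.diff(cols)>3)[0]+1); W.append((sp[0][0]+sp[-1][-1])/2); print(v,[(a[0],a[-1]) for a in sp])
w=ray(c,[(a,b) for a,b in zip(W,(72,85,98,108))],.092); print(w.round(4))
kn=np.array([.6176,.0530]); d=kn-far; u=d/np.linalg.norm(d); print('len',np.linalg.norm(d),'yaw',np.degrees(np.arctan2(-u[0],u[1])),'mid',far+.114*u)
t,tc=load('top0'); q=ray(tc,[(320,190),(322.6,212.8),(440.2,176.6),(443.2,198.8)],.096); print(q.round(4)); nr=q[:2].mean(0)[:2]; d=nr-far; print(np.linalg.norm(d),np.degrees(np.arctan2(-d[0],d[1])),(nr+far)/2)
# level
e=ray(c,[(245.5,112),(381,112)],.330-.192+.010); print('level front mid',e.mean(0), e)
b=ray(c,[(275.5,150),(350,150)],.330-.192+.036); print('body front',b.mean(0))
```

```text
[(269.536, 52.016), (351.803738317757, 52.81308411214953)] [[ 0.6724 -0.237   0.096 ]
 [ 0.6285 -0.241   0.096 ]]
72 [(np.int64(265), np.int64(280)), (np.int64(342), np.int64(358))]
85 [(np.int64(265), np.int64(280)), (np.int64(342), np.int64(357))]
98 [(np.int64(266), np.int64(280)), (np.int64(342), np.int64(357))]
108 [(np.int64(266), np.int64(281)), (np.int64(342), np.int64(357))]
[[ 0.6491 -0.2296  0.092 ]
 [ 0.6487 -0.2228  0.092 ]
 [ 0.6477 -0.2159  0.092 ]
 [ 0.6472 -0.2106  0.092 ]]
len 0.29381478552653 yaw 6.418660901785615 mid [ 0.63770196 -0.12568763]
[[ 0.6489 -0.0089  0.096 ]
 [ 0.6049 -0.0134  0.096 ]
 [ 0.6719 -0.2373  0.096 ]
 [ 0.6286 -0.2408  0.096 ]]
0.22903365894994704 5.895999714512672 [ 0.63868279 -0.12506199]
level front mid [ 0.64594955 -0.20471123  0.148     ] [[ 0.67416683 -0.20189297  0.148     ]
 [ 0.61773227 -0.20752948  0.148     ]]
body front [ 0.64480853 -0.18973076  0.174     ]
```

Emit:
{"name": "carry_out", "arguments": {"plan": [[[0.003,0,0.01],[0,0,-0.2],255],[[0,0,0.015],[0,0,0],255],[[0,0,0.012],[0,0,0],255],[[0,0,0.004],[0,0,0],255],[[0,0,0.002],[0,0,0],255],[[0,0,0.001],[0,0,0],255],[[0,0,0],[0,0,0],255]]}}

```text
time_s: 6.37
tcp_pos: [0.6387, -0.1256, 0.2892]
eef_rot: [-180.0, -0.0, -84.2]
contact_force: [0.5, -0.7, -6.0]
gripper_width: 0.0276
```

Emit:
{"name": "carry_out", "arguments": {"plan": [[[0,0,0.0015],[0,0,0],255],[[0,0,0.001],[0,0,0],255],[[0,0,0.001],[0,0,0],255],[[0,0,0.0005],[0,0,0],255],[[0,0,0],[0,0,0],255]]}}

```text
time_s: 6.78
tcp_pos: [0.6387, -0.1255, 0.2848]
eef_rot: [-180.0, 0.0, -84.2]
contact_force: [0.2, -0.7, -5.5]
gripper_width: 0.028
```

Emit:
{"name": "carry_out", "arguments": {"plan": [[[0,0,0.0005],[0,0,0],255],[[0,0,0.0005],[0,0,0],255],[[0,0,0],[0,0,0],255]]}}

```text
time_s: 7.03
tcp_pos: [0.6387, -0.1255, 0.2845]
eef_rot: [-180.0, -0.0, -84.2]
contact_force: [-2.0, 1.3, -0.3]
gripper_width: 0.0274
```

Emit:
{"name": "carry_out", "arguments": {"plan": [[[0,0,0],[0,0,0],0],[[0,0,0],[0,0,0],0],[[0,0,0],[0,0,0],0],[[0,0,0],[0,0,0],0],[[0,0,0],[0,0,0],0],[[0,0,-0.01],[0,0,0],0],[[0,0,-0.025],[0,0,0],0],[[0,0,-0.025],[0,0,0],0],[[-0.03,0,-0.02],[0,0,0],0],[[-0.038,0,0],[0,0,0],0],[[0,0,0],[0,0,0],0]]}}

```text
time_s: 7.95
tcp_pos: [0.6319, -0.0539, 0.3668]
eef_rot: [-179.7, 0.1, -84.1]
contact_force: [-0.1, -1.0, -1.4]
gripper_width: 0.0875
```

```bash
cat >> h.py <<'E'
def vial(im,c,tag,z=.128):
    # profile along level axis through the vial; needs blue body
    hsv=cv2.cvtColor(im.copy(),cv2.COLOR_RGB2HSV)
    return hsv
E
python3 - <<'E'
from h import *
im,c=snap('wrist','w3'); snap('scene','s3'); s=r.get_state(); print(s['tcp_pos'],s['eef_rot'],s['time_s'],s['contact_force'],s['gripper_width'])
a=im; b=load('s3')[0][200:400,260:460]; b=cv2.resize(b,(480,480),interpolation=cv2.INTER_CUBIC)
cv2.imwrite('pics/c3.png',cv2.resize(np.hstack([a,b]),(800,343))[:,:,::-1])
E
```

```text
[ 0.63178406 -0.05662453  0.3651724 ] [-1.79913050e+02  7.33716852e-03 -8.40920117e+01] 8.05 [ 0.87231811 -0.5742385  -0.2249216 ] 0.08776453839216834
```

View pics/c3.png

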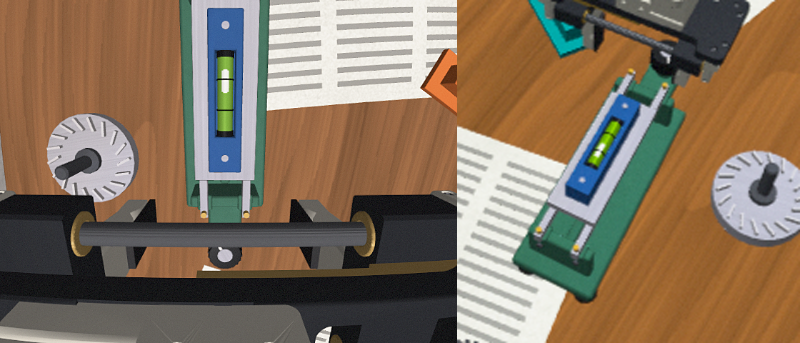

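The level rests on the ways between the pins. The bubble sits towards the far (low-y) end, at about (226,80) in the picture, with the dark lines around (226,80) and (226,110). I'll measure it along the vial.

```bash
cat >> h.py <<'E'
def vial(im,c,C,yaw,z=.127,verbose=False):
    """profile along the vial, s in mm, positive towards the knob"""
    u=np.array([-np.sin(np.radians(yaw)),np.cos(np.radians(yaw)),0]); n=np.array([u[1],-u[0],0]); s=np.arange(-32,32.01,.25)
    pr=[]
    for o in np.arange(-3,3.1,1.):
        p=proj(c,np.array([C[0],C[1],z])+s[:,None]/1000*u+o/1000*n).astype(np.float32)
        pr.append(cv2.remap(im,p[:,0].copy().reshape(1,-1),p[:,1].copy().reshape(1,-1),cv2.INTER_LINEAR)[0])
    pr=np.array(pr).astype(float); pr_m=np.median(pr,0); 
    B=pr[:,:,2].mean(0); V=pr.max(2).mean(0)   # blue channel: high on bubble only ; V low on lines
    w=np.clip(B-(B[(s>-18)&(s<18)].min()+B.max())/2,0,None); w[abs(s)>29]=0
    if verbose: 
        for i in range(0,len(s),4): print(s[i],pr_m[i].astype(int),int(B[i]),int(V[i]))
    return s,B,V
E
python3 - <<'E'
from h import *
im,c=load('w3'); rr=blue(im,c,.128,(250,0,360,260)); print(rr)
vial(im,c,(rr[0][0]/1000,rr[0][1]/1000),5.8,verbose=True)
E
```

```text
((638.2039794921875, -129.18309020996094), (27.334842681884766, 127.64624786376953), 5.949558734893799)
-32.0 [31 32 34] 34 34
-31.0 [34 32 35] 34 34
-30.0 [31 33 34] 34 34
-29.0 [70 88 43] 42 85
-28.0 [137 188  70] 67 183
-27.0 [129 178  66] 66 176
-26.0 [132 180  67] 65 175
-25.0 [131 181  69] 66 176
-24.0 [131 179  65] 65 175
-23.0 [130 180  67] 66 176
-22.0 [129 178  65] 65 175
-21.0 [132 180  68] 65 176
-20.0 [130 179  63] 68 175
-19.0 [158 194 111] 149 206
-18.0 [243 241 238] 211 229
-17.0 [240 240 234] 205 226
-16.0 [242 241 237] 205 226
-15.0 [241 240 235] 205 226
-14.0 [242 241 237] 206 227
-13.0 [227 227 221] 194 214
-12.0 [29 33 26] 26 30
-11.0 [244 242 236] 204 226
-10.0 [244 242 238] 208 228
-9.0 [240 239 233] 205 226
-8.0 [240 240 235] 206 226
-7.0 [242 240 236] 206 226
-6.0 [241 239 235] 206 227
-5.0 [242 240 237] 204 224
-4.0 [240 240 235] 204 225
-3.0 [243 241 238] 207 226
-2.0 [185 208 148] 170 214
-1.0 [130 178  65] 69 180
0.0 [128 177  65] 63 175
1.0 [130 179  65] 65 175
2.0 [131 179  67] 66 176
3.0 [126 176  64] 66 176
4.0 [129 178  66] 65 176
5.0 [130 179  65] 65 176
6.0 [129 177  66] 66 176
7.0 [129 177  66] 65 176
8.0 [126 175  64] 65 176
9.0 [130 177  68] 67 177
10.0 [127 176  64] 66 177
11.0 [126 172  64] 64 172
12.0 [42 58 21] 22 57
13.0 [110 153  56] 55 155
14.0 [128 177  64] 67 179
15.0 [130 178  66] 66 176
16.0 [128 176  65] 65 176
17.0 [126 175  62] 66 177
18.0 [127 175  63] 64 175
19.0 [128 174  66] 66 176
20.0 [127 176  64] 65 176
21.0 [129 176  65] 66 177
22.0 [126 176  65] 66 177
23.0 [126 176  64] 66 177
24.0 [125 175  63] 66 177
25.0 [128 177  65] 67 178
26.0 [131 179  68] 66 177
27.0 [129 177  65] 67 178
28.0 [130 180  66] 67 181
29.0 [ 86 119  47] 49 121
30.0 [31 29 31] 33 33
31.0 [32 31 35] 35 35
32.0 [33 32 31] 35 36
```

```bash
cat >> h.py <<'E'
def bub(im,c,C=(.6382,-.1292),yaw=5.9):
    s,B,V=vial(im,c,C,yaw)
    def line(a,b,lo):
        k=(s>a)&(s<b); v=V[k]; w=np.clip(np.percentile(V[abs(s)<26],40)*.75-v,0,None); return (w*s[k]).sum()/w.sum()
    l1,l2=line(-16,-8,0),line(8,16,0)
    k=(B>135)&(abs(s)<28.5); e=s[k]; return (e.min()+e.max())/2-(l1+l2)/2,e.min(),e.max(),l1,l2
E
python3 - <<'E'
from h import *
im,c=load('w3'); print(np.round(bub(im,c),2))
s=r.get_state(); print(s['tcp_pos'],s['eef_rot'][2])
cr=im[325:385,280:350]; h=cv2.cvtColor(cr.copy(),cv2.COLOR_RGB2HSV)
m=cv2.inRange(h,(0,0,100),(180,60,255)); n,l,st,ce=cv2.connectedComponentsWithStats(m); print([(st[i][4],ce[i]+[280,325]) for i in range(1,n) if st[i][4]>20])
m=cv2.inRange(h,(0,0,0),(180,255,70)); ys,xs=np.where(m>0); print(xs.min()+280,xs.max()+280,ys.min()+325,ys.max()+325)
for p in ((315,358),): print(ray(c,p,.07))
im,c=snap('wrist','w4'); print(np.round(bub(im,c),2),r.get_state()['time_s'])
E
```

```text
[-10.58 -19.    -1.75 -11.86  12.26]
[ 0.63178406 -0.05662453  0.3651724 ] -84.09201166764323
[(np.int32(344), array([314.13953488, 356.7005814 ])), (np.int32(125), array([292.824, 375.632]))]
283 338 327 379
[[0.61820048 0.0540866  0.07      ]]
[-10.6  -19.    -1.75 -11.86  12.31] 8.1
```

Emit:
{"name": "carry_out", "arguments": {"plan": [[[-0.02,0,0],[0,0,0],80],[[-0.03,0.0005,0],[0,0,0],80],[[-0.03,0.0005,0],[0,0,0],80],[[-0.02,0.0005,0],[0,0,0],80],[[-0.011,0,0.01],[0,0,0],80],[[0,0,0.03],[0,0,0],80],[[0,0,0.035],[0,0,0],80],[[0,0,0.035],[0,0,0],80],[[0,0,0.02],[0,0,0],80],[[0,0,0.008],[0,0,0],80],[[0,0,0],[0,0,0],80]]}}

```text
time_s: 9.02
tcp_pos: [0.6186, 0.0512, 0.2232]
eef_rot: [179.7, -0.1, -84.3]
contact_force: [0.6, 0.3, -0.2]
gripper_width: 0.0604
```

Run:
```python
from h import *
im,c=snap('wrist','w5'); s=r.get_state(); print(s['tcp_pos'],s['eef_rot'],s['time_s'],s['contact_force'],s['gripper_width'])
print(np.round(bub(im,c),2))
t,tc=snap('top','t5'); q,qc=snap('scene','s5'); print(np.round(bub(t,tc),2),np.round(bub(q,qc),2))
cr=cv2.resize(q[180:330,290:440],(480,480),interpolation=cv2.INTER_CUBIC); cv2.imwrite('pics/c5.png',cv2.resize(np.hstack([im,cr]),(800,343))[:,:,::-1])
```

```text
[0.61939735 0.05160176 0.22517674] [ 1.79897573e+02 -5.21431653e-02 -8.42605993e+01] 9.0667 [0.08804758 0.31334888 1.17016704] 0.06005379209980887
[   nan -17.5   -8.75    nan    nan]
[   nan -19.25  -2.25    nan  12.12] [   nan -17.75  -2.5     nan  12.47]h.py:40: RuntimeWarning: invalid value encountered in scalar divide
  k=(s>a)&(s<b); v=V[k]; w=np.clip(np.percentile(V[abs(s)<26],40)*.75-v,0,None); return (w*s[k]).sum()/w.sum()
```

View pics/c5.png

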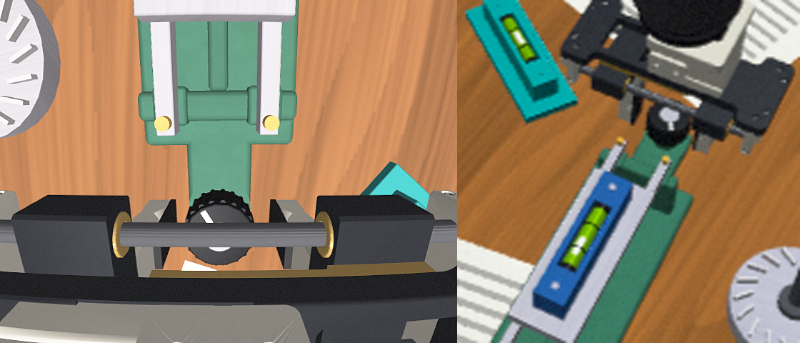

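The view shows the knob, about (222,225), centred between the open fingers. The bubble is settled at about −10.6 mm, so roughly 2.1 rad (120°) clockwise is needed.

Emit:
{"name": "carry_out", "arguments": {"plan": [[[-0.002,0,0],[0,0,0],255],[[0,0,0],[0,0,0],255],[[0,0,0],[0,0,0],255],[[0,0,0],[0,0,0],255],[[0,0,0],[0,0,0],255],[[0,0,0],[0,0,0],255],[[0,0,0],[0,0,0],255]], "grip_force": 25}}

```text
time_s: 9.75
tcp_pos: [0.6194, 0.0546, 0.2268]
eef_rot: [-179.9, 0.0, -84.2]
contact_force: [-0.2, 0.8, 6.3]
gripper_width: 0.0391
```

Emit:
{"name": "carry_out", "arguments": {"plan": [[[0,0,0],[0,0,3],255],[[0,0,0],[0,0,6],255],[[0,0,0],[0,0,6],255],[[0,0,0],[0,0,6],255],[[0,0,0],[0,0,6],255],[[0,0,0],[0,0,6],255],[[0,0,0],[0,0,6],255],[[0,0,0],[0,0,6],255],[[0,0,0],[0,0,6],255],[[0,0,0],[0,0,6],255],[[0,0,0],[0,0,3],255]]}}

```text
time_s: 10.67
tcp_pos: [0.6195, 0.0545, 0.2273]
eef_rot: [-179.9, 0.1, -144.5]
contact_force: [-1.3, 0.3, 8.4]
gripper_width: 0.0392
```

Turned 60° so far with small forces. Now the second half.

Emit:
{"name": "carry_out", "arguments": {"plan": [[[0,0,0],[0,0,3],255],[[0,0,0],[0,0,6],255],[[0,0,0],[0,0,6],255],[[0,0,0],[0,0,6],255],[[0,0,0],[0,0,6],255],[[0,0,0],[0,0,6],255],[[0,0,0],[0,0,6],255],[[0,0,0],[0,0,6],255],[[0,0,0],[0,0,6],255],[[0,0,0],[0,0,6],255],[[0,0,0],[0,0,3],255]]}}

```text
time_s: 11.58
tcp_pos: [0.6196, 0.0543, 0.2277]
eef_rot: [180.0, 0.1, 155.5]
contact_force: [-2.4, -0.3, 12.8]
gripper_width: 0.0395
```

Emit:
{"name": "carry_out", "arguments": {"plan": [[[0,0,0],[0,0,0],255],[[0,0,0],[0,0,0],255],[[0,0,0],[0,0,0],255],[[0,0,0],[0,0,0],255],[[0,0,0],[0,0,0],255],[[0,0,0],[0,0,0],255],[[0,0,0],[0,0,0],255],[[0,0,0],[0,0,0],255],[[0,0,0],[0,0,0],255],[[0,0,0],[0,0,0],255],[[0,0,0],[0,0,0],255],[[0,0,0],[0,0,0],255]]}}

```text
time_s: 12.58
tcp_pos: [0.6195, 0.0543, 0.2277]
eef_rot: [180.0, 0.1, 155.8]
contact_force: [-2.7, -1.3, 12.4]
gripper_width: 0.0393
```

```bash
python3 - <<'E' 2>/dev/null
from h import *
for n in ('top','scene'):
    im,c=snap(n,n+'6'); print(n,np.round(bub(im,c),2)); 
    s,B,V=vial(im,c,(.6382,-.1292),5.9); print([int(b) for b in B[::4]]); print([int(b) for b in V[::4]])
    d=np.abs(im.astype(int)-load(n+'0')[0].astype(int)).sum(2)
E
```

```text
top [ -0.1   -9.     7.25 -13.24  11.69]
[31, 27, 26, 29, 31, 32, 33, 33, 33, 32, 32, 33, 33, 33, 33, 33, 33, 30, 26, 28, 35, 65, 100, 139, 173, 185, 194, 194, 193, 192, 190, 187, 186, 186, 184, 183, 181, 178, 170, 148, 108, 73, 43, 30, 24, 27, 31, 32, 33, 33, 33, 33, 33, 33, 33, 33, 33, 33, 33, 32, 29, 26, 26, 29, 40]
[35, 57, 89, 129, 157, 168, 173, 174, 174, 174, 173, 174, 174, 174, 174, 174, 171, 158, 132, 124, 135, 163, 189, 204, 216, 220, 222, 222, 222, 222, 222, 221, 221, 221, 220, 220, 219, 218, 214, 207, 193, 174, 147, 126, 120, 141, 163, 170, 174, 174, 174, 175, 174, 174, 174, 174, 174, 173, 170, 160, 120, 79, 50, 33, 40]
scene [ -0.04  -8.     8.25 -11.99  12.32]
[42, 37, 32, 24, 14, 5, 1, 0, 1, 2, 1, 1, 2, 2, 2, 0, 1, 2, 2, 4, 8, 9, 26, 83, 144, 174, 173, 169, 172, 178, 183, 173, 171, 174, 175, 173, 169, 173, 171, 164, 147, 106, 57, 27, 15, 9, 5, 3, 1, 2, 3, 3, 3, 2, 4, 4, 2, 0, 0, 2, 8, 19, 30, 36, 40]
[42, 38, 61, 106, 146, 170, 177, 179, 180, 180, 179, 179, 178, 178, 177, 178, 177, 174, 157, 121, 101, 121, 159, 186, 203, 213, 218, 219, 214, 211, 213, 211, 210, 210, 212, 211, 211, 211, 212, 212, 206, 194, 168, 128, 96, 105, 140, 164, 174, 177, 177, 178, 175, 174, 175, 177, 178, 176, 176, 170, 149, 113, 76, 51, 42]
```

The bubble reads about 0 in both views. I'll release with only a small opening, because at this angle the fingers point towards the ways, then lift straight up.

Emit:
{"name": "carry_out", "arguments": {"plan": [[[0,0,0],[0,0,0],92],[[0,0,0],[0,0,0],92],[[0,0,0],[0,0,0],92],[[0,0,0],[0,0,0],92],[[0,0,-0.01],[0,0,0],92],[[0,0,-0.03],[0,0,0],92],[[0,0,-0.035],[0,0,0],92],[[0,0,-0.035],[0,0,0],92],[[0,0,-0.03],[0,0,-7],92],[[0,0,0],[0,0,-7],92],[[0,0,0],[0,0,-7],92],[[0,0,0],[0,0,-7],92]]}}

```text
time_s: 13.68
tcp_pos: [0.6188, 0.0544, 0.3674]
eef_rot: [180.0, 0.1, -175.9]
contact_force: [0.1, 0.0, -0.8]
gripper_width: 0.0559
```

Emit:
{"name": "carry_out", "arguments": {"plan": [[[0,0,0],[0,0,-7],92],[[0,0,0],[0,0,-7],92],[[0,0,0],[0,0,-7],92],[[0,0,0],[0,0,-7],92],[[0,0,0],[0,0,-7],92],[[0,0,0],[0,0,-7],92],[[0,0,0],[0,0,-7],92],[[0,0,0],[0,0,-7],92],[[0,0,0],[0,0,-7],92],[[0,0,0],[0,0,-7],92],[[0,0,0],[0,0,-7],92],[[0,0,0],[0,0,-7],92]]}}

```text
time_s: 14.68
tcp_pos: [0.6189, 0.0543, 0.3665]
eef_rot: [-180.0, -0.0, -91.9]
contact_force: [-0.6, -1.5, 0.8]
gripper_width: 0.056
```

Emit:
{"name": "carry_out", "arguments": {"plan": [[[0,0,0],[0,0,-4],139],[[0,0,0],[0,0,-3.8],139],[[0.03,0,0],[0,0,0],139],[[0.03,0,0],[0,0,0],139],[[0.03,0,0],[0,0,0],139],[[0.02,0,0],[0,0,0],139],[[0,0,0],[0,0,0],139],[[0,0,0],[0,0,0],139]]}}

```text
time_s: 15.35
tcp_pos: [0.6296, -0.0563, 0.3662]
eef_rot: [180.0, -0.0, -84.5]
contact_force: [-0.0, 0.6, 0.8]
gripper_width: 0.04
```

Run:
```python
from h import *
im,c=snap('wrist','w7'); s=r.get_state(); print(s['tcp_pos'],s['eef_rot'],s['time_s'],s['contact_force'],s['gripper_width'])
rr=blue(im,c,.128,(250,0,360,260)); print(rr); print(np.round(bub(im,c,(rr[0][0]/1000,rr[0][1]/1000)),2))
C=np.array([rr[0][0]/1000,rr[0][1]/1000]); d=C-s['tcp_pos'][:2]; y=np.radians(s['eef_rot'][2]); print('shift tool x,y',d@[np.cos(y),np.sin(y)],d@[np.sin(y),-np.cos(y)])
```

```text
[ 0.62957656 -0.05546432  0.36620278] [-1.79998374e+02  5.64994318e-03 -8.44845646e+01] 15.4 [-1.23128088  0.33394123 -0.77304795] 0.039781264008063325
((638.246826171875, -129.28713989257812), (27.228803634643555, 128.04617309570312), 5.969372272491455)
[  0.02  -8.75   8.5  -12.23  11.95]
shift tool x,y 0.07431437938764511 -0.00153472712698814
```

The bubble is at 0.02 mm with the hand off the knob. Now I'll move over the middle with the fingers straddling the body at 40 mm, to press on both flanges of the steel base, directly above the ways.

Emit:
{"name": "carry_out", "arguments": {"plan": [[[0.03,0,0],[0,0,-0.4],139],[[0.03,-0.0015,0],[0,0,0],139],[[0.0145,0,0.005],[0,0,0],139],[[0,0,0],[0,0,0],139],[[0,0,0.02],[0,0,0],139],[[0,0,0.025],[0,0,0],139],[[0,0,0.02],[0,0,0],139],[[0,0,0.006],[0,0,0],139],[[0,0,0],[0,0,0],139]]}}

```text
time_s: 16.15
tcp_pos: [0.6382, -0.128, 0.2881]
eef_rot: [179.8, 0.0, -84.0]
contact_force: [-0.3, 0.4, 1.4]
gripper_width: 0.0401
```

Emit:
{"name": "carry_out", "arguments": {"plan": [[[0,0,0.002],[0,0,0],139],[[0,0,0.002],[0,0,0],139],[[0,0,0.001],[0,0,0],139],[[0,0,0.001],[0,0,0],139],[[0,0,0],[0,0,0],139]]}}

```text
time_s: 16.57
tcp_pos: [0.6388, -0.1291, 0.2844]
eef_rot: [-180.0, -0.0, -84.0]
contact_force: [-0.3, -0.3, -0.3]
gripper_width: 0.0399
```

Emit:
{"name": "carry_out", "arguments": {"plan": [[[0,0,0.001],[0,0,0],139],[[0,0,0.001],[0,0,0],139],[[0,0,0.001],[0,0,0],139],[[0,0,0.0005],[0,0,0],139],[[0,0,0],[0,0,0],139],[[0,0,0],[0,0,0],139]]}}

```text
time_s: 17.07
tcp_pos: [0.6387, -0.1291, 0.2805]
eef_rot: [180.0, -0.0, -84.0]
contact_force: [0.2, -0.3, 2.3]
gripper_width: 0.0396
```

Emit:
{"name": "carry_out", "arguments": {"plan": [[[0,0,0.0005],[0,0,0],139],[[0,0,0.0005],[0,0,0],139],[[0,0,0],[0,0,0],139],[[0,0,0],[0,0,0],139]]}}

```text
time_s: 17.4
tcp_pos: [0.6386, -0.1291, 0.2804]
eef_rot: [-180.0, -0.0, -84.0]
contact_force: [-3.6, 1.8, 7.6]
gripper_width: 0.0399
```

Emit:
{"name": "carry_out", "arguments": {"plan": [[[0,0,0.0005],[0,0,0],139],[[0,0,0.0005],[0,0,0],139],[[0,0,0.0005],[0,0,0],139],[[0,0,0],[0,0,0],139],[[0,0,0],[0,0,0],139],[[0,0,0],[0,0,0],139]]}}

```text
time_s: 17.9
tcp_pos: [0.6386, -0.129, 0.2804]
eef_rot: [-179.9, -0.0, -84.0]
contact_force: [-6.8, 3.1, 17.0]
gripper_width: 0.0395
```

Pressing at 17 N, with a slight side load. I'll relieve that, then check the bubble and the scene.

Emit:
{"name": "carry_out", "arguments": {"plan": [[[-0.0003,0.0007,0],[0,0,0],139],[[0,0,0.0001],[0,0,0],139],[[0,0,0],[0,0,0],139],[[0,0,0],[0,0,0],139],[[0,0,0],[0,0,0],139],[[0,0,0],[0,0,0],139]]}}

```text
time_s: 18.4
tcp_pos: [0.6383, -0.129, 0.2803]
eef_rot: [-179.9, -0.1, -84.0]
contact_force: [-5.2, 1.6, 15.1]
gripper_width: 0.04
```

```bash
python3 - <<'E' 2>/dev/null
from h import *
P=[]
for n in ('wrist','scene','top'):
    im,c=snap(n,n+'8'); print(n,np.round(bub(im,c),2)); P.append(im)
s=r.get_state(); print(s['tcp_pos'],s['time_s'],s['contact_force'],s['moment'])
cr=cv2.resize(P[1][190:350,290:450],(480,480),interpolation=cv2.INTER_CUBIC); cv2.imwrite('pics/c8.png',cv2.resize(np.hstack([P[0],cr]),(800,343))[:,:,::-1])
E
```

```text
wrist [ -7.21  -8.75  -6.25 -12.14  11.56]
scene [  nan -8.   28.25   nan 14.75]
```

Run:
```python
from h import *
s=r.get_state(); print(s['tcp_pos'],s['time_s'],s['contact_force'],s['moment'])
W,c=load('wrist8'); S,sc=load('scene8'); print(proj(sc,[.6382,-.1292,.127]),proj(c,[.6382,-.1292,.127]))
cr=cv2.resize(S[200:320,310:430],(480,480),interpolation=cv2.INTER_CUBIC); cv2.imwrite('pics/c8.png',cv2.resize(np.hstack([W,cr]),(800,343))[:,:,::-1])
s,B,V=vial(W,c,(.6382,-.1292),5.9); print([(float(a),int(b),int(v)) for a,b,v in zip(s[60:200:4],B[60:200:4],V[60:200:4])])
```

```text
[ 0.6382886  -0.12898889  0.28032606] 18.55 [-4.97234411  1.28722176 17.09646807] [ 0.59259395  1.94145134 -0.02379512]
[[344.50888852 282.30706273]] [[310.39258793 324.94841007]]
[(-17.0, 70, 180), (-16.0, 69, 180), (-15.0, 68, 180), (-14.0, 69, 181), (-13.0, 59, 152), (-12.0, 19, 20), (-11.0, 68, 173), (-10.0, 68, 180), (-9.0, 119, 193), (-8.0, 196, 218), (-7.0, 202, 225), (-6.0, 127, 140), (-5.0, 41, 41), (-4.0, 44, 44), (-3.0, 51, 51), (-2.0, 61, 61), (-1.0, 68, 68), (0.0, 92, 92), (1.0, 73, 73), (2.0, 94, 94), (3.0, 85, 85), (4.0, 93, 93), (5.0, 94, 94), (6.0, 96, 96), (7.0, 96, 96), (8.0, 94, 94), (9.0, 84, 88), (10.0, 68, 185), (11.0, 63, 165), (12.0, 11, 13), (13.0, 44, 108), (14.0, 69, 182), (15.0, 68, 178), (16.0, 69, 179), (17.0, 68, 178)]
```

View pics/c8.png

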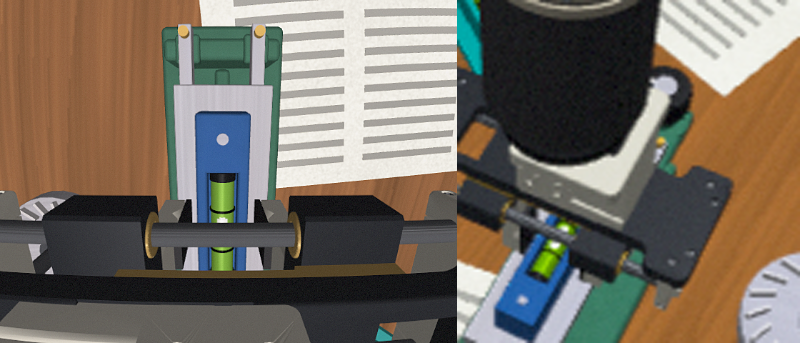

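The wrist view shows both fingertips on the steel flanges astride the blue body, around (180,215) and (262,215), at the level's middle. The bubble's far end is at −8.9 mm and green shows again by +10 mm, so the 18 mm bubble is still centred. The press is steady at 15–17 N, so I'm handing in.

```bash
python3 -c "
from plant import r
s=r.get_state(); print(s['time_s'],s['contact_force']); print(r.close_job())"
```

```text
18.55 [-4.97234411  1.28722176 17.09646807]
the job is handed in; nothing more can be done
None
```

The job is done and handed in at about 18.6 s: the level is on the ways, the bubble is between the lines, and the arm is still pressing the level down.

- **Placing:** I gripped the blue level across its body, laid it lengthwise on the ways and let go. It sits about 4 mm from mid-length, away from the knob (about 3 mm of that on purpose, for gripper clearance).
- **Levelling:** The bubble first settled at −10.6 mm. I turned the knob 120° clockwise and took the hand off; the bubble then read 0.02 mm from the middle in the wrist camera.
- **Pressing:** The fingers are open to 40 mm, astride the body at its middle, with the tips on the steel base above the ways. The last readings were 15–17 N downward, with about 5 N of side load. I reduced the side load, but some remained; the level had not moved.

**Checks that fell short:** while pressing, the gripper hides part of the vial. The automatic bubble reading therefore failed in the scene camera and gave a false −7.2 mm in the wrist camera, and no top picture was taken then. The visible wrist profile shows the bubble's far end at −8.9 mm, against −8.75 mm before pressing, so it is still centred. The flywheel, piston, gear and tin were never approached, but I made no separate check of their positions.

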